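# Shut the dispenser tap and swing the spout over the beaker

## Task

Get the bench dispenser ready for priming, only by pushing with a fingertip: first shut the tap by pushing its lever round as far as it goes, square across the pipe, so that nothing drips on the way. Then push the spout round until its nozzle is over the middle of the open beaker, and leave it there. Do not move or lift the beaker or any of the other things standing round the spout.

Things in the scene. Friction and masses are not known exactly. Their poses are not given: they have to be found in the camera images.
- tap (a joint): angle of the tap lever about its vertical axis, rad: 0 = lever along the pipe (open), 1.57 = lever square across the pipe, at its stop (shut). It grows as the lever turns clockwise seen from above. It starts between 0 and 0.3. The hinge is stiff (about 0.12 N m of friction) and stays where it is left.
- tap_pivot (a point): point on the tap lever's vertical axis at the lever's height (86 mm above the bench). Axes are the dispenser's: the feed pipe (14 mm thick, 45 mm up) runs along y, from the tap to the standpipe 190 mm off in +y; open, the lever points to -y, shut to -x. Below the lever are the brass tap body (30 mm wide, top 60 mm above the bench) and a 90 x 300 x 12 mm white base plate.
- tap_end (a point): free end of the tap lever, 85 mm from its axis, at the lever's mid height (86 mm above the bench). The outer 55 mm of the lever is a black grip 18 mm wide and 14 mm high (79 to 93 mm above the bench).
- spout (a joint): angle of the spout about its vertical axis, rad: 0 = pointing to the dispenser's +y, growing counterclockwise seen from above (1.57 = pointing to the dispenser's -x). Limits -1.1 and 2.3; starts between 0.45 and 0.67. The hinge is stiff (about 0.15 N m of friction) and stays where it is left.
- spout_pivot (a point): point on the spout's vertical axis at the height of the spout's horizontal tube (150 mm above the bench); axes are the dispenser's. The fixed standpipe below is 36 mm wide at most above 26 mm; the spout's hub is 36 mm wide and its top, the highest point of the dispenser, is 166 mm above the bench.
- nozzle (a point): centre of the mouth of the spout's down-turned nozzle (17 mm thick), 130 mm from the spout's axis, 111 mm above the bench. The spout is a straight level steel tube 14 mm thick, centred 150 mm above the bench (143 to 157 mm), from the axis to 117 mm out, where it bends down to the nozzle.
- beaker_mouth (a point): centre of the mouth of the open clear glass beaker (52 mm wide at the rim, 67 mm high, loose); the origin lies at rim height. It stands under the spout's sweep, in one of four places about 130 mm from the spout's axis and 0.3 to 1.35 rad to either side of the spout's starting direction.
- bottle: small white reagent bottle with its screw cap on, 44 mm wide, 92 mm high, loose; one of the things under the spout's sweep. Origin at the centre of its underside.
- dish: covered petri dish, 59 mm wide, 13 mm high, loose; under the spout's sweep. Origin at the centre of its underside.
- tape: roll of label tape lying flat, 72 mm wide, 18 mm high, loose; under the spout's sweep. Origin at the centre of its underside.

How it is judged (in metres and radians):
On the way, in this order (a step that is already met when the one before it is completed fails the run):
1. the tap is shut (value of joint tap above 1.45 rad), for 0.2 s.
2. the nozzle stands over the middle of the beaker (horizontal distance between nozzle and beaker_mouth below 0.016 m and velocity of joint spout between -0.05 and 0.05 rad/s), for 0.2 s.
At the end, for the whole second after the job is handed in: The tap lever is at 1.45 rad or more (shut), the nozzle's centre is within 16 mm horizontally of the beaker's centre and the spout is at rest; the beaker stands upright within 12 mm, and the bottle, dish and tape roll within 15 mm, of where they were (all of step 2 and value of joint tap above 1.45 rad and distance of beaker_mouth from where it was at the start of the episode below 0.012 m and angle between beaker_mouth's own z axis and vertical below 0.1 rad and distance of each of bottle, dish, tape from where it was at the start of the episode below 0.015 m); the robot touches nothing.
It fails at once if the spout is swung while the tap is not shut (nozzle moved more than 30 mm) (value of joint tap below 1.4 rad and distance of nozzle from where it was at the start of the episode above 0.03 m).
It fails at once if the beaker is moved or lifted more than 12 mm (distance of beaker_mouth from where it was at the start of the episode above 0.012 m).
It fails at once if the capped bottle is moved or lifted more than 15 mm (distance of bottle from where it was at the start of the episode above 0.015 m).
It fails at once if the covered dish is moved or lifted more than 15 mm (distance of dish from where it was at the start of the episode above 0.015 m).
It fails at once if the tape roll is moved or lifted more than 15 mm (distance of tape from where it was at the start of the episode above 0.015 m).
It also fails if it takes over 51 s, if anything falls off the work surface, if the arm or the gripper's body presses on something with over 40 N, if the wrist force passes 120 N, or if a joint passes its speed limit or range.

## Robot

A 7-joint arm with a two-finger parallel gripper is mounted at the origin on the work surface; the furniture and walls round the work are solid. World frame = base frame: x ahead of the robot, y to its left, z up, the work surface at z = 0. Lengths are in m, angles in degrees, forces in N, time in s.
With the tool pointing down it reaches from about 0.425 to 0.95 m from the base axis. Payload 16.7 kg.
Tool frame: the origin (TCP) lies between the finger pads; the fingertips stand ahead of it and the grasp point (between the pads) lies 5 mm behind it (bot.tip_reach is the x of the fingertips in the tool frame, in m); x points along the fingers, y is the direction in which the jaws open and shut, and the axes are right-handed (so a half turn about x gives the same grasp; the last joint's range is limited). The gripper opens to 94 mm and grips with 3 to 60 N. Pads are 16 mm wide; open, the fingers measure 119 mm over their backs; the gripper's body (75 mm by 177 mm) begins 78 mm behind the grasp point.
Start: joints at [-82.248, 24.414, 4.234, 92.017, -1.954, 63.644, -3.845], TCP at [0.19, 0.648, 0.219] pointing down, gripper open.
Joint ranges: [-163.25, 163.25], [-28.42, 122.38], [-70.27, 78.77], [12.13, 141.07], [-58.53, 238.53], [9.26, 117.41], [-156.51, 156.51]. Speed limits (degrees/s): [108.29, 108.29, 136.94, 136.94, 172.46, 172.46, 172.46].

## Interface

Orientations are given as a 3x3 rotation matrix whose columns are the frame's x, y, z axes.
In Python, from plant import bot, grab_frame gives the robot as it stands. Calls block until the motion is done:
- bot.move_pose(position, orientation): joint-space move of the TCP to a pose.
- bot.move_linear(position, v=0.15, attitude=None): straight line of the TCP; attitude=None keeps the orientation; v is the mean speed in m/s.
- bot.movej(angles): joint-space move.
- bot.move_gripper(opening, grasp_force=None): finger opening in m; grasp_force is the grip in N (None keeps the last); returns when the fingers have stopped.
- bot.pause(seconds).
- bot.ik(position, orientation): joint angles nearest the present ones, or None.
- grab_frame(name): name is "side" or "top" or "wrist"; returns a dict with "frame" (480x640x3 uint8, blue, green, red), "depth" (480x640 float32, m along the optical axis (not along the pixel's ray), 0 where there is no reading), "intrinsics" (3x3 intrinsics, pixels), "dist_coeffs" ([k1, k2, p1, p2, k3] as OpenCV has them; the pictures are not rectified), "R" (3x3) and "t" (3): a world point X has camera coordinates R X + t. Camera axes: x right, y down, z forward; pixel columns grow to the right and rows downward; lengths in m; the calibration is good to about 2 mm. A picture is of the moment at which its call begins.
A pose or a line that the arm cannot do raises bot.Unreachable and nothing moves.
- bot.sign_off(): hands the job in, once; it reports no verdict.
Readings, each from a call of its own:
- bot.get_time_s(): time.
- bot.get_joint_pos(): joint angles.
- bot.get_joint_velocities(): joint speeds.
- bot.get_effort(): joint torques, N m.
- bot.get_tool_pos(): TCP position.
- bot.get_ee_rot(): TCP orientation.
- bot.get_ft_force(): force on the tool from outside, world axes, zero at the start.
- bot.get_torque(): the same for the moment, N m.
- bot.get_grip_width(): finger opening in m.
Only numpy, scipy, OpenCV 4.12 (cv2) and the standard library are available. Lean on these libraries where they do the work, as an engineer would, in place of code of your own. Each camera call takes 0.05 s, during which the arm holds its last target.

## Working session

There is one attempt and no reset: what is moved stays moved. The work goes in short steps, each a Python script; the robot and the scene stay as the last script left them, time stands still between calls to the robot, and variables do not carry over. Pictures are saved under pics/ and viewed, and the job is handed in when it is done.

```bash
ls; mkdir -p pics; python3 - <<'E'
from plant import bot, grab_frame
import cv2,numpy as np
for n in ["side","top","wrist"]:
    f=grab_frame(n); cv2.imwrite(f"pics/{n}0.png",f["frame"]); np.savez(f"pics/{n}0.npz",**f)
    C=-f["R"].T@f["t"]; print(n,C.round(3),f["R"][2].round(2),f["intrinsics"][0,0],f["dist_coeffs"])
print(bot.get_time_s(),bot.tip_reach,bot.get_ee_rot().round(3),bot.get_grip_width())
E
```

```text
pics
side [ 0.25  -0.458  0.659] [ 0.38  0.65 -0.66] 469.9721550983209 [-0.11988531  0.          0.          0.          0.        ]
top [0.425 0.109 0.971] [ 0.17 -0.02 -0.98] 443.67247004018515 [-0.10483593  0.          0.          0.          0.        ]
wrist [0.119 0.668 0.385] [ 0.24 -0.07 -0.97] 357.26758828864877 [-0.04181344  0.          0.          0.          0.        ]
0.15 0.014 [[-0.     0.281  0.96 ]
 [-0.001  0.96  -0.281]
 [-1.    -0.001  0.   ]] 0.09395324729236923
```

View pics/side0.png

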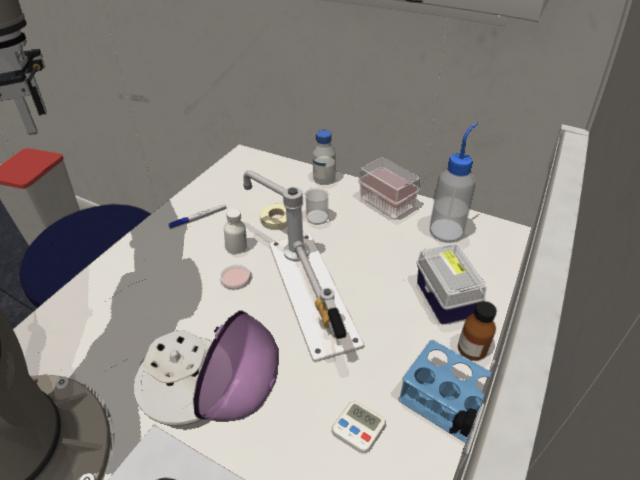

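View pics/top0.png

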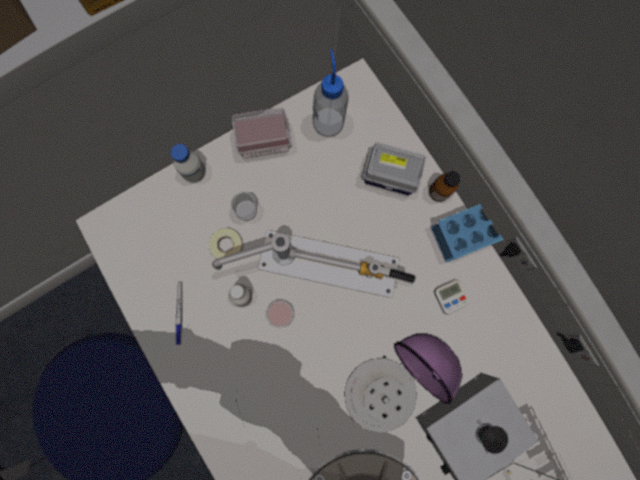

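View pics/wrist0.png

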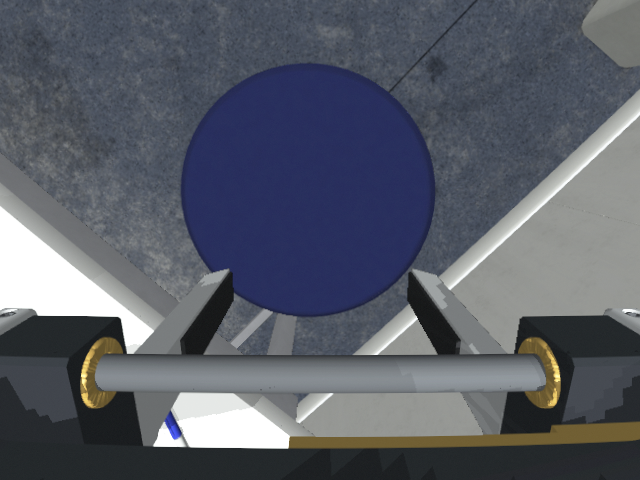

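```bash
cat > h.py <<'E'
import numpy as np, cv2
def ray(f,u,v):
    p=cv2.undistortPoints(np.array([[[u,v]]],float),f["intrinsics"],f["dist_coeffs"])[0,0]
    d=f["R"].T@np.array([p[0],p[1],1.]); C=-f["R"].T@f["t"]; return C,d
def onz(f,u,v,z):
    C,d=ray(f,u,v); return C+d*(z-C[2])/d[2]
def proj(f,P):
    P=np.atleast_2d(np.array(P,float))
    return cv2.projectPoints(P,cv2.Rodrigues(f["R"])[0],f["t"],f["intrinsics"],f["dist_coeffs"])[0][:,0]
def dep(f,u,v):
    C,d=ray(f,u,v); return C+d*f["depth"][int(round(v)),int(round(u))]
E
python3 - <<'E'
import cv2
a=cv2.imread('pics/top0.png')[180:340,190:430]; cv2.imwrite('pics/topc.png',cv2.resize(a,None,fx=3.3,fy=3.3,interpolation=cv2.INTER_CUBIC))
a=cv2.imread('pics/side0.png')[150:370,160:380]; cv2.imwrite('pics/sidec.png',cv2.resize(a,None,fx=2.7,fy=2.7,interpolation=cv2.INTER_CUBIC))
E
```

```text
(no output)
```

View pics/topc.png

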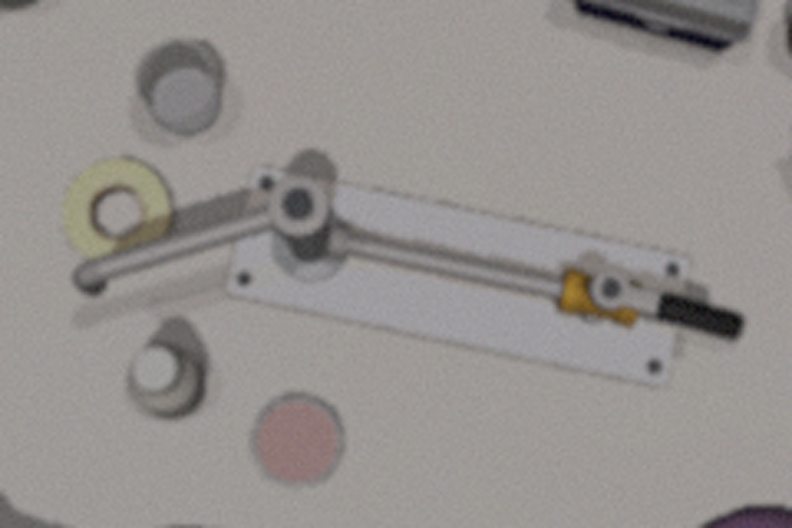

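View pics/sidec.png

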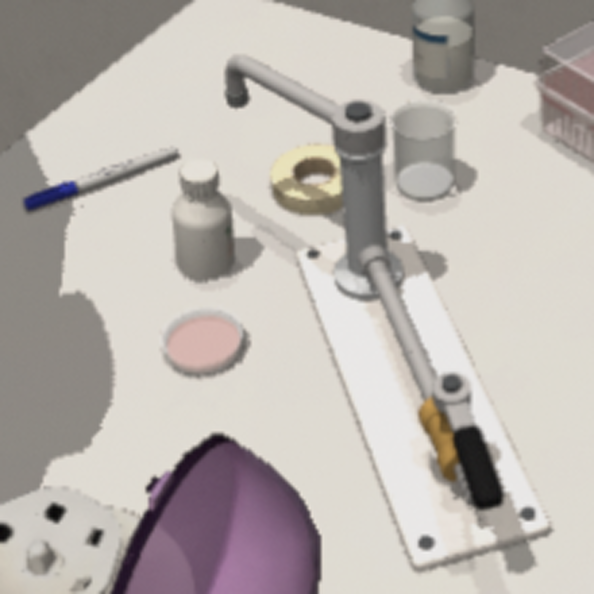

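```bash
cat > m.py <<'E'
from h import *
T=dict(np.load('pics/top0.npz')); S=dict(np.load('pics/side0.npz'))
c=lambda u,v:(190+(u+.5)/3.3-.5,180+(v+.5)/3.3-.5)
s=lambda u,v:(160+(u+.5)/2.7-.5,150+(v+.5)/2.7-.5)
pts=dict(hub=((298,204),(358,111),.166),tap=((611,288),(452,383),None),end=((742,327),(487,500),.086),noz=((91,278),(236,98),.111),rim=((181,80),(424,113),.067),bbase=((187,99),(425,183),.0),cap=((156,368),(200,170),.092),dish=((298,438),(204,340),.013),tape=((118,210),(313,174),.018))
for k,(a,b,z) in pts.items():
    C1,d1=ray(T,*c(*a));C2,d2=ray(S,*s(*b))
    A=np.stack([d1,-d2],1);x=np.linalg.lstsq(A,C2-C1,rcond=None)[0]
    p=C1+d1*x[0];q=C2+d2*x[1]
    print(k,'tri',((p+q)/2).round(4),'gap',(np.linalg.norm(p-q)*1000).round(1),'top@z',onz(T,*c(*a),z).round(4) if z is not None else '','side@z',onz(S,*s(*b),z).round(4) if z is not None else '', 'dep',dep(T,*c(*a)).round(3),dep(S,*s(*b)).round(3))
for cc in [(267,182),(672,269),(654,366),(243,278)]: print('corner',onz(T,*c(*cc),.013).round(4))
E
python3 m.py
```

```text
hub tri [0.5636 0.154  0.1661] gap 0.3 top@z [0.5635 0.154  0.166 ] side@z [0.5638 0.1541 0.166 ] dep [0.563 0.154 0.167] [0.563 0.153 0.167]
tap tri [ 0.52   -0.0299  0.0964] gap 0.2 top@z  side@z  dep [ 0.52  -0.03   0.096] [ 0.519 -0.031  0.098]
end tri [ 0.4936 -0.1092  0.091 ] gap 2.2 top@z [ 0.495  -0.1109  0.086 ] side@z [ 0.4947 -0.1058  0.086 ] dep [ 0.495 -0.11   0.088] [ 0.493 -0.108  0.089]
noz tri [0.5288 0.2798 0.1165] gap 3.4 top@z [0.5311 0.2804 0.111 ] side@z [0.53   0.2877 0.111 ] dep [0.526 0.272 0.153] [0.525 0.274 0.121]
rim tri [0.6597 0.2312 0.0795] gap 1.8 top@z [0.6621 0.2333 0.067 ] side@z [0.6695 0.246  0.067 ] dep [0.679 0.242 0.001] [0.677 0.258 0.057]
bbase tri [0.6649 0.2381 0.003 ] gap 1.2 top@z [0.6662 0.2383 0.    ] side@z [0.6662 0.2415 0.    ] dep [ 0.666  0.238 -0.   ] [0.652 0.218 0.022]
cap tri [0.4785 0.2444 0.0929] gap 0.3 top@z [0.4784 0.2446 0.092 ] side@z [0.479  0.2455 0.092 ] dep [0.478 0.245 0.091] [0.48  0.248 0.09 ]
dish tri [0.4352 0.1651 0.0099] gap 1.8 top@z [0.436  0.1647 0.013 ] side@z [0.4334 0.1624 0.013 ] dep [0.436 0.165 0.011] [0.433 0.162 0.013]
tape tri [0.5862 0.282  0.0175] gap 2.8 top@z [0.5874 0.2815 0.018 ] side@z [0.5846 0.2818 0.018 ] dep [0.59  0.285 0.   ] [ 0.594  0.303 -0.   ]
corner [0.605  0.1831 0.013 ]
corner [ 0.5405 -0.0843  0.013 ]
corner [ 0.4768 -0.069   0.013 ]
corner [0.5411 0.1995 0.013 ]
```

```bash
cat > hm.py <<'E'
from h import *
H={}
for n in ['top','side']:
    f=dict(np.load(f'pics/{n}0.npz'))
    v,u=np.mgrid[0:480,0:640]; p=cv2.undistortPoints(np.stack([u,v],-1).reshape(-1,1,2).astype(float),f['intrinsics'],f['dist_coeffs'])[:,0]
    d=f['depth'].ravel(); X=(np.c_[p,np.ones(len(p))]*d[:,None]-f['t'])@f['R']; X=X[d>0]
    for x,y,z in X:
        if .25<x<.85 and -.35<y<.45 and z<.5:
            k=(int(x//.04),int(y//.04)); H[k]=max(H.get(k,0),z)
print('x\\y  '+' '.join(f'{j*4:4d}' for j in range(10,-9,-1)))
for i in range(21,5,-1): print(f'{i*4:4d} '+' '.join(f'{H.get((i,j),-.001)*1000:4.0f}' for j in range(10,-9,-1)))
E
python3 hm.py
```

```text
x\y    40   36   32   28   24   20   16   12    8    4    0   -4   -8  -12  -16  -20  -24  -28  -32
  84  480   -1  473  470   86   86   85   85    5  184  170    3    4    3  153  164  471   -1   -1
  80  480  500  494    5   87   86   86   87    5  147  146    5    4    5  142  164  495  500   -1
  76  481  478  131    4   86   88   87   85    3    6    4   84   85   87   84  161  164  500   -1
  72    5  131  132    5    5    5    4    4    4    4    5   84   86   87   85   68  163  499  500
  68    8    5    4    4   69   69    4    4    4    3    4   84   85   85   86  111  157  163  500
  64    5    5    5    4   69   70    4    4    4    5    4    5    4    5    5   72   74  162  164
  60    5    5    4   22   67   68   17   15    8    5    4    5    4    4    4   64   65  150  164
  56    6    5   17   23   22   14  168  168   50   16   15   16   14    5    4   64   65   65  163
  52    5    5    6  150  160  160  167  168   55   55   55   99   95   16    5   62   65   65  122
  48    6   16    4    4  125   93    7   14   16   16   46   99   96   97    5   17   18    5    4
  44    5   16    4    4   94   95   17   17    5    4    5   15   17   12    5   18   20   16    4
  40    5   16    7    5    5    4   17   17    5    5    4    4    4    5    5   18   18    7    4
  36    6   17    6    5    4    5    4    5    5    4    4    4  197  199  196    4    5    4    3
  32    5    4    5    5    5    5    5    4    6    4   69   71  202  221  209  185    6    4    5
  28    5    4    5    5    5    4    4    5    4    5  121  123  122  220  211  181  111  111    3
  24    4    4    5    5    5    4    6    4    5    3  122  128  124   82  192  111  112  111  109
```

```bash
cat >> hm.py <<'E'
print('bowl')
A=[]
for n in ['top','side']:
    f=dict(np.load(f'pics/{n}0.npz'))
    v,u=np.mgrid[0:480,0:640]; p=cv2.undistortPoints(np.stack([u,v],-1).reshape(-1,1,2).astype(float),f['intrinsics'],f['dist_coeffs'])[:,0]
    d=f['depth'].ravel(); X=(np.c_[p,np.ones(len(p))]*d[:,None]-f['t'])@f['R']; A.append(X[d>0])
A=np.concatenate(A); B=A[(A[:,0]>.25)&(A[:,0]<.43)&(abs(A[:,1]+.1)<.15)&(A[:,2]>.13)&(A[:,2]<.3)]
for y in np.arange(-.2,.04,.02):
    q=B[abs(B[:,1]-y)<.01]
    if len(q): print(y.round(2),q[:,0].max().round(3),q[:,2].max().round(3))
E
python3 hm.py | sed -n '/bowl/,$p'
python3 - <<'E'
from plant import bot
import numpy as np
hub=np.array([.5636,.154]);tap=np.array([.520,-.030])
Y=(hub-tap)/np.linalg.norm(hub-tap);X=np.array([Y[1],-Y[0]])
def R(y): y=np.append(y,0.);x=np.array([0,0,-1.]);return np.c_[x,y,np.cross(x,y)]
def tp(th,r,off): # tap: lever dir
    l=-Y*np.cos(th)-X*np.sin(th); n=-np.array([l[1],-l[0]]) # ccw side
    return tap+r*l+off*n
for yaw in [0,-20,20,-40,40]:
    a=np.radians(yaw);y=Y*np.cos(a)+np.array([-Y[1],Y[0]])*np.sin(a)
    print(yaw)
    for th,off in [(0,.035),(0,.02),(.8,.02),(1.57,.02)]:
        p=tp(th,.06,off); j=bot.ik([*p,.088],R(y)); print(th,p.round(3),None if j is None else np.round(j,0))
E
```

```text
bowl
-0.18 0.332 0.163
-0.16 0.365 0.195
-0.14 0.383 0.208
-0.12 0.389 0.218
-0.1 0.39 0.221
-0.08 0.388 0.211
-0.06 0.382 0.192
0
0 [ 0.54  -0.096] [-30.  28.  43. 117. -26.  45. 105.]
0 [ 0.526 -0.093] [-31.  26.  43. 119. -26.  44. 105.]
0.8 [ 0.479 -0.078] [-36.  22.  45. 125. -24.  42. 102.]
1.57 [ 0.457 -0.036] [-39.  18.  41. 128. -19.  40.  93.]
-20
0 [ 0.54  -0.096] [-36.  31.  51. 117. -33.  47.  92.]
0 [ 0.526 -0.093] [-37.  30.  51. 119. -32.  46.  91.]
0.8 [ 0.479 -0.078] [-39.  24.  50. 125. -27.  43.  86.]
1.57 [ 0.457 -0.036] [-42.  19.  45. 128. -21.  40.  75.]
20
0 [ 0.54  -0.096] [-25.  26.  36. 116. -21.  44. 120.]
0 [ 0.526 -0.093] [-26.  24.  37. 118. -21.  43. 120.]
0.8 [ 0.479 -0.078] [-30.  20.  38. 124. -19.  41. 118.]
1.57 [ 0.457 -0.036] [-36.  18.  38. 128. -17.  40. 111.]
-40
0 [ 0.54  -0.096] [-39.  34.  57. 117. -38.  49.  76.]
0 [ 0.526 -0.093] [-40.  32.  57. 119. -37.  48.  75.]
0.8 [ 0.479 -0.078] [-42.  26.  54. 125. -31.  44.  69.]
1.57 [ 0.457 -0.036] [-44.  20.  48. 128. -23.  41.  57.]
40
0 [ 0.54  -0.096] [-23.  25.  33. 116. -19.  44. 138.]
0 [ 0.526 -0.093] [-24.  24.  33. 118. -19.  43. 138.]
0.8 [ 0.479 -0.078] [-28.  20.  36. 124. -18.  41. 136.]
1.57 [ 0.457 -0.036] [-33.  17.  34. 127. -15.  39. 128.]
```

```bash
cat > g.py <<'E'
from plant import bot, grab_frame
from h import *
hub=np.array([.5636,.154]);tap=np.array([.520,-.030])
Y=(hub-tap)/np.linalg.norm(hub-tap);X=np.array([Y[1],-Y[0]])
def R(y): y=np.append(y,0.);x=np.array([0,0,-1.]);return np.c_[x,y,np.cross(x,y)]
def rot(v,a): return np.array([v[0]*np.cos(a)-v[1]*np.sin(a),v[0]*np.sin(a)+v[1]*np.cos(a)])
def half(Rm,n): return .008*abs(Rm[:2,2]@n)+.0125*abs(Rm[:2,1]@n)
Rt=R(-rot(Y,np.radians(20)))
def tp(th,r,gap):
    l=rot(-Y,-th); n=rot(l,np.pi/2)
    return tap+r*l+(gap+.009+half(Rt,n))*n
def shot(n,k):
    f=grab_frame(n); cv2.imwrite(f"pics/{n}{k}.png",f["frame"]); np.savez(f"pics/{n}{k}.npz",**f); return f
E
python3 - <<'E'
from g import *
bot.move_gripper(0.0,20)
print(bot.get_grip_width())
via=[.48,.22,.33]
for p in [via,[*tp(.085,.06,.018),.25],[*tp(.085,.06,.018),.088]]:
    j=bot.ik(p,Rt); print(np.round(p,3),None if j is None else np.round(j,1))
j=bot.ik(via,Rt); bot.movej(j)
p=[*tp(.085,.06,.018),.25]; bot.move_pose(p,Rt)
print(bot.get_time_s(),bot.get_tool_pos().round(4),bot.get_joint_pos().round(1))
shot('top',1);shot('side',1)
E
```

```text
0.0004231356740939876
[0.48 0.22 0.33] [ -69.     5.6   41.1  104.3   -3.9   71.5 -110.2]
[ 0.539 -0.099  0.25 ] [-46.9  18.7  63.2 108.8 -18.6  63.8 -59.8]
[ 0.539 -0.099  0.088] [-44.1  41.5  67.4 117.4 -48.2  55.2 -33.9]
4.7417 [ 0.5392 -0.098   0.25  ] [-45.8  17.9  61.3 108.7 -17.5  63.6 -61. ]
```

View pics/side1.png

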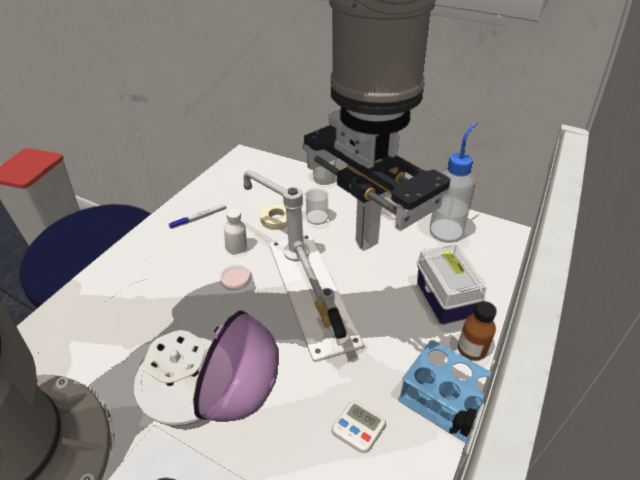

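View pics/top1.png

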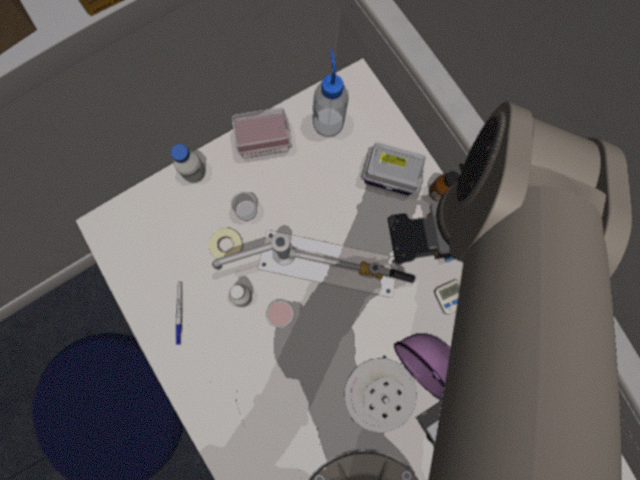

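```bash
cat > cl.py <<'E'
from h import *
def cloud(n):
    f=dict(np.load(f'pics/{n}.npz'))
    v,u=np.mgrid[0:480,0:640]; p=cv2.undistortPoints(np.stack([u,v],-1).reshape(-1,1,2).astype(float),f['intrinsics'],f['dist_coeffs'])[:,0]
    d=f['depth'].ravel(); X=(np.c_[p,np.ones(len(p))]*d[:,None]-f['t'])@f['R']; return X[d>0]
E
python3 - <<'E'
from cl import *
W=np.r_[cloud('top0'),cloud('side0')]; 
for x in np.arange(0,1.3,.1):
    q=W[(abs(W[:,0]-x)<.02)&(W[:,2]>.17)&(W[:,1]<-.15)]
    if len(q): print('wall',x.round(2),'y max by z',[(z.round(1),q[abs(q[:,2]-z)<.05][:,1].max().round(3)) for z in np.arange(.2,1.,.1) if (abs(q[:,2]-z)<.05).any()])
A=cloud('top1'); A=A[A[:,2]>.3]
for x in np.arange(0,.8,.1):
    q=A[abs(A[:,0]-x)<.03]
    if len(q): print('arm',x.round(1),q[:,1].min().round(3),q[:,1].max().round(3),q[:,2].max().round(3))
E
```

```text
wall 0.3 y max by z [(np.float64(0.2), np.float64(-0.15))]
wall 0.4 y max by z [(np.float64(0.2), np.float64(-0.472)), (np.float64(0.4), np.float64(-0.473))]
wall 0.5 y max by z [(np.float64(0.2), np.float64(-0.415)), (np.float64(0.3), np.float64(-0.414)), (np.float64(0.4), np.float64(-0.415))]
wall 0.6 y max by z [(np.float64(0.2), np.float64(-0.356)), (np.float64(0.3), np.float64(-0.356)), (np.float64(0.4), np.float64(-0.356))]
wall 0.7 y max by z [(np.float64(0.2), np.float64(-0.298)), (np.float64(0.3), np.float64(-0.298)), (np.float64(0.4), np.float64(-0.298)), (np.float64(0.5), np.float64(-0.299))]
wall 0.8 y max by z [(np.float64(0.2), np.float64(-0.241)), (np.float64(0.3), np.float64(-0.24)), (np.float64(0.4), np.float64(-0.241)), (np.float64(0.5), np.float64(-0.24)), (np.float64(0.6), np.float64(-0.263))]
wall 0.9 y max by z [(np.float64(0.2), np.float64(-0.183)), (np.float64(0.3), np.float64(-0.183)), (np.float64(0.4), np.float64(-0.183))]
wall 1.0 y max by z [(np.float64(0.2), np.float64(-0.15)), (np.float64(0.3), np.float64(-0.15))]
arm 0.4 -0.097 0.027 0.752
arm 0.5 -0.437 -0.011 0.698
arm 0.6 -0.389 -0.048 0.656
arm 0.7 -0.332 0.535 0.546
```

```bash
python3 - <<'E'
from cl import *
for n in ['top1','side1']:
    A=cloud(n);A=A[(A[:,2]>.17)&(A[:,0]<.9)&(A[:,0]>.1)&(A[:,1]<.3)]
    d=(A[:,1]+.705-.58*A[:,0])/1.156
    A=A[d>.02];d=d[d>.02]
    for z in np.arange(.2,.9,.1):
        m=abs(A[:,2]-z)<.05
        if m.any(): i=np.argmin(np.where(m,d,9)); print(n,z.round(1),'min dist to wall',d[i].round(3),A[i].round(3))
E
```

```text
top1 0.2 min dist to wall 0.192 [0.879 0.027 0.179]
top1 0.3 min dist to wall 0.262 [ 0.568 -0.072  0.346]
top1 0.4 min dist to wall 0.263 [ 0.567 -0.072  0.351]
top1 0.5 min dist to wall 0.254 [ 0.588 -0.07   0.507]
top1 0.6 min dist to wall 0.187 [ 0.564 -0.162  0.63 ]
top1 0.7 min dist to wall 0.203 [ 0.544 -0.155  0.65 ]
top1 0.8 min dist to wall 0.392 [ 0.354 -0.046  0.75 ]
side1 0.2 min dist to wall 0.192 [0.884 0.03  0.181]
side1 0.3 min dist to wall 0.168 [ 0.582 -0.173  0.337]
side1 0.4 min dist to wall 0.163 [ 0.582 -0.18   0.359]
side1 0.5 min dist to wall 0.206 [ 0.56  -0.142  0.545]
side1 0.6 min dist to wall 0.197 [ 0.548 -0.159  0.557]
```

```bash
python3 - <<'E'
from g import *
for th,g,z in [(.085,.018,.25),(.085,.018,.17),(.085,.018,.088),(.4,0,.088),(.8,0,.088),(1.2,0,.088),(1.57,0,.088)]:
    p=[*tp(th,.06,g),z]
    for nm,RR in [('-',Rt),('+',R(rot(Y,np.radians(20))))]:
        j=bot.ik(p,RR); print(nm,th,z,None if j is None else np.round(j,1))
E
```

```text
- 0.085 0.25 [-45.8  17.9  61.3 108.8 -17.5  63.5 -61. ]
+ 0.085 0.25 [-45.8  17.9  61.3 108.8 -17.5  63.5 -61. ]
- 0.085 0.17 [-40.3  23.8  56.3 113.6 -24.1  55.2 -55.4]
+ 0.085 0.17 [ 50.5  25.8 -58.6 108.7  25.5  59.8  77.7]
- 0.085 0.088 [-34.4  30.3  49.6 117.  -31.7  46.9 -49.3]
+ 0.085 0.088 [ 49.3  33.9 -58.8 112.3  36.   54.4  69.1]
- 0.4 0.088 [-36.8  26.9  50.5 121.6 -29.9  44.6 -50.7]
+ 0.4 0.088 [ 50.5  30.3 -58.7 116.8  33.5  51.4  69.8]
- 0.8 0.088 [-39.5  24.7  51.4 124.5 -28.5  43.1 -52.5]
+ 0.8 0.088 [ 50.4  27.8 -58.6 119.8  31.6  49.4  69.9]
- 1.2 0.088 [-43.5  22.8  52.4 127.  -27.3  42.  -55.8]
+ 1.2 0.088 [ 48.8  25.6 -58.6 122.2  29.9  47.8  68.5]
- 1.57 0.088 [-46.9  21.9  52.9 128.1 -26.7  41.5 -58.7]
+ 1.57 0.088 [-15.9  14.8  14.6 126.7  -5.9  39.1  99.4]
```

```bash
python3 - <<'E'
from g import *
bot.move_linear([*tp(.085,.06,.018),.088],v=.12)
print(bot.get_time_s(),bot.get_tool_pos().round(4),bot.get_ft_force().round(1))
for th in [.085,.35,.65,.95,1.2,1.4,1.5]:
    bot.move_linear([*tp(th,.06,0),.088],v=.06)
    F=bot.get_ft_force(); print(th,bot.get_tool_pos().round(4),F.round(1),round(bot.get_time_s(),2))
    if np.linalg.norm(F)>15: print('stop');break
E
```

```text
6.3417 [ 0.5392 -0.0993  0.0886] [ 0.3 -0.1  0.2]
0.085 [ 0.5215 -0.0933  0.0882] [-0.4 -0.3 -0.2] 6.79
0.35 [ 0.5059 -0.0927  0.088 ] [ 0.7  0.2 -0.9] 7.2
0.65 [ 0.4884 -0.0862  0.088 ] [-0.8  0.1  0.2] 7.66
0.95 [ 0.4729 -0.0737  0.088 ] [-0.2  0.6  0. ] 8.14
1.2 [ 0.4633 -0.0593  0.088 ] [ 0.2 -0.  -0.5] 8.58
1.4 [ 0.4586 -0.0487  0.088 ] [-0.4 -0.1 -0. ] 8.93
1.5 [ 0.457  -0.0431  0.088 ] [ 0.5 -0.2  0.9] 9.18
```

```bash
python3 - <<'E'
from g import *
shot('side',2);shot('wrist',2)
a=cv2.imread('pics/side2.png')[180:420,200:440]; cv2.imwrite('pics/side2c.png',cv2.resize(a,None,fx=2.5,fy=2.5))
E
```

```text
(no output)
```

View pics/side2c.png

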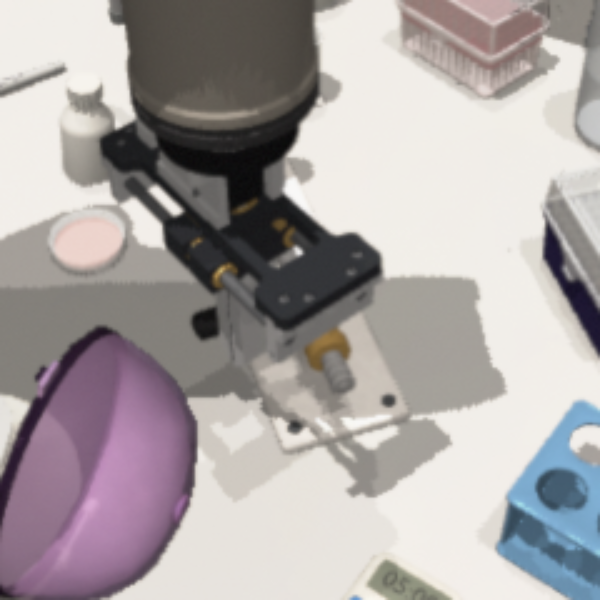

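View pics/wrist2.png

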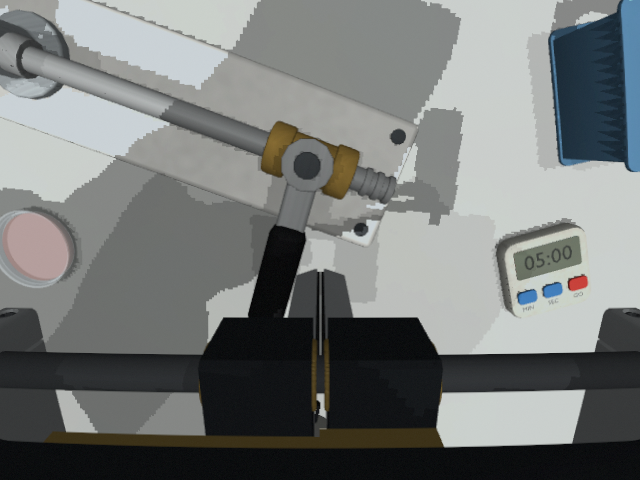

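```bash
python3 - <<'E'
from g import *
for th in [1.53,1.56,1.59,1.62,1.65,1.68,1.72]:
    bot.move_linear([*tp(th,.06,0),.088],v=.04)
    F=bot.get_ft_force(); print(th,bot.get_tool_pos().round(4),F.round(1),round(bot.get_time_s(),2))
    if np.linalg.norm(F)>10: print('stop');break
l=rot(-Y,-1.57);n=rot(l,np.pi/2)
q=bot.get_tool_pos(); q[:2]+=.02*n; bot.move_linear(q,v=.1)
q[2]=.25; bot.move_linear(q,v=.2)
f=shot('wrist',3);shot('side',3);shot('top',3)
# lever angle from wrist
print(bot.get_time_s(), proj(f,[[*tap,.1],[*(tap+.085*rot(-Y,-1.57)),.093],[*(tap+.085*rot(-Y,-1.45)),.093]]).round(0))
E
```

```text
1.53 [ 0.4567 -0.0416  0.088 ] [ 0.6 -0.4 -0.4] 9.53
1.56 [ 0.4564 -0.0396  0.088 ] [ 0.3 -1.7  0.5] 9.78
1.59 [ 0.4562 -0.0385  0.0881] [ 2.2 -6.6 -0.5] 10.03
1.62 [ 0.4562 -0.038   0.0882] [  2.3 -16.5  -1.5] 10.28
stop
11.9917 [[297. 146.]
 [268. 235.]
 [279. 238.]]
```

View pics/wrist3.png

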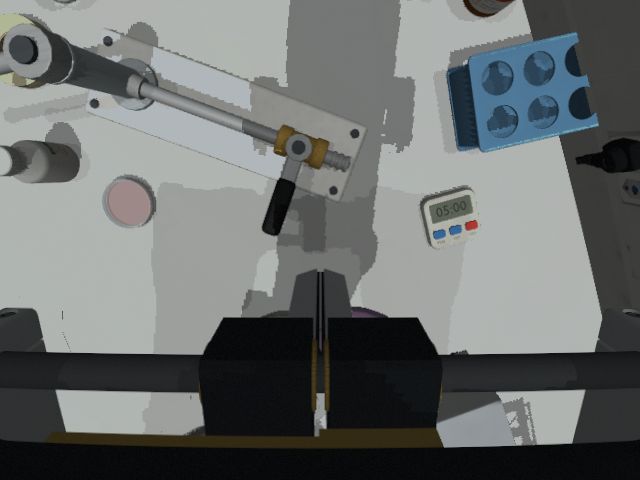

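View pics/top3.png

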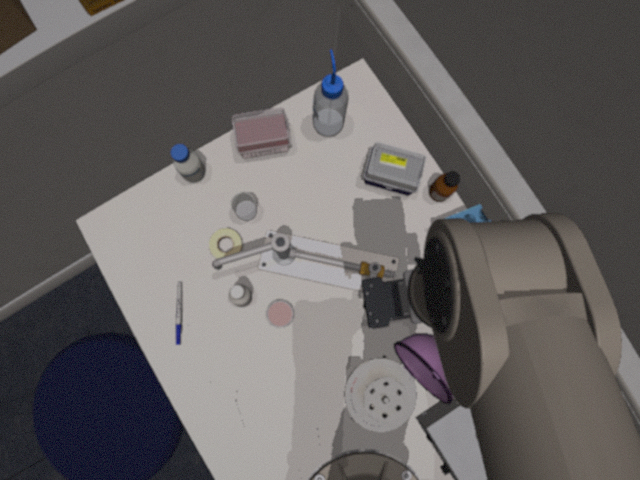

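```bash
python3 - <<'E'
from h import *
t=np.linspace(0,2*np.pi,60)
b=np.array([.664,.237])
out=[]
for n,(x0,y0) in [('top0',(215,175)),('side0',(275,160))]:
    f=dict(np.load(f'pics/{n}.npz'))
    s=7; im=cv2.resize(f['frame'][y0:y0+80,x0:x0+57],None,fx=s,fy=s,interpolation=cv2.INTER_CUBIC); raw=im.copy()
    for z,col,r in [(.067,(0,0,255),.026),(0,(0,255,0),.024)]:
        P=np.c_[b[0]+r*np.cos(t),b[1]+r*np.sin(t),0*t+z]
        q=((proj(f,P)-[x0,y0]+.5)*s-.5).round().astype(int)
        cv2.polylines(im,[q],True,col,1)
    out.append(im)
cv2.imwrite('pics/bk.png',np.hstack(out))
E
```

```text
(no output)
```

View pics/bk.png

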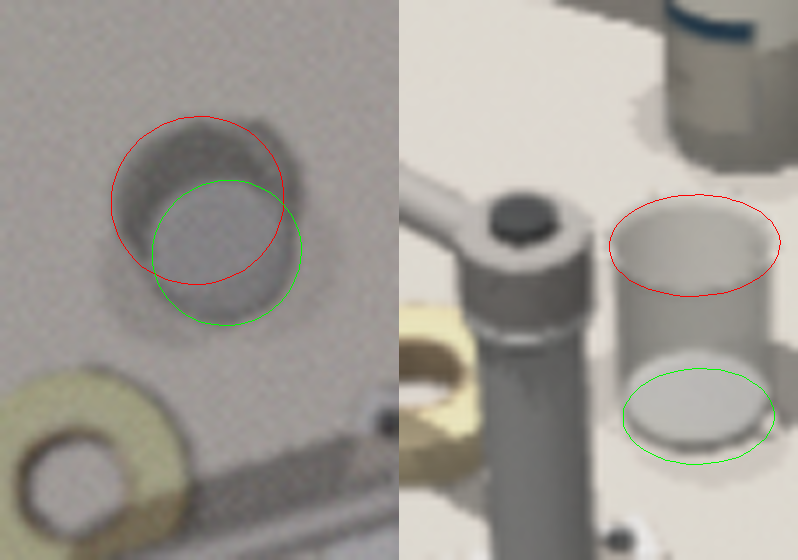

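```bash
cat >> g.py <<'E'
Rs=R(-Y)
def sp(a,r,gap,side=1,Rm=Rs):
    l=rot(Y,a); n=rot(l,np.pi/2)*side
    return hub+r*l+(gap+.007+half(Rm,n))*n
E
python3 - <<'E'
from g import *
q=bot.get_tool_pos(); q[2]=.31; bot.move_linear(q,v=.2)
j=bot.ik([*sp(.5,.085,.015),.27],Rs); print(np.round(j,1), np.round(bot.get_joint_pos(),1))
bot.move_pose([*sp(.5,.085,.015),.27],Rs)
print(bot.get_time_s(),bot.get_tool_pos().round(4))
f=shot('wrist',4);shot('side',4)
for a in [.5,.1,-.3,-.647]:
    for z in [.146]: 
        j=bot.ik([*sp(a,.085,0),z],Rs); print(a,None if j is None else np.round(j,1))
E
```

```text
[ -74.7   14.9   53.3  106.2  -13.1   65.3 -120.1] [-68.8 -10.9  62.1 114.5  10.2  70.9 -93.9]
13.5667 [0.5077 0.2251 0.2703]
0.5 [ -67.2   25.6   47.8  111.7  -23.7   52.9 -110.9]
0.1 [ -64.5   29.6   47.6  106.8  -26.4   55.2 -108.5]
-0.3 [ -61.8   32.7   47.9  103.1  -28.5   57.1 -105.8]
-0.647 [ -59.2   34.7   48.3  100.5  -29.9   58.5 -103.2]
```

View pics/wrist4.png

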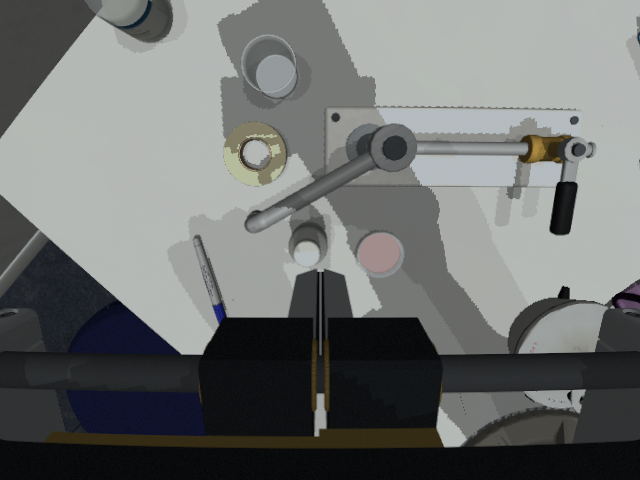

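View pics/side4.png

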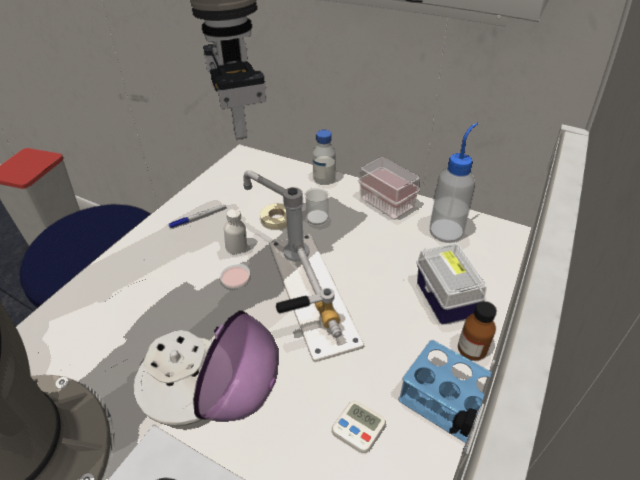

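```bash
python3 - <<'E'
from g import *
bot.move_linear([*sp(.5,.085,.015),.146],v=.15)
print(bot.get_time_s(),bot.get_tool_pos().round(4),bot.get_ft_force().round(1))
for a in [.45,.25,.05,-.15,-.35,-.55]:
    bot.move_linear([*sp(a,.085,0),.146],v=.07)
    print(a,bot.get_tool_pos().round(4),bot.get_ft_force().round(1),round(bot.get_time_s(),2))
f=shot('wrist',5);shot('top',5);shot('side',5)
E
```

```text
14.6417 [0.5079 0.2268 0.1468] [ 0.7  0.3 -0.3]
0.45 [0.5266 0.2327 0.146 ] [-0.5 -0.5 -0.9] 15.07
0.25 [0.5448 0.2387 0.1459] [ 0.4 -0.2  0.8] 15.5
0.05 [0.5643 0.2402 0.1459] [ 0.1  0.4 -0.5] 15.93
-0.15 [0.5803 0.2389 0.146 ] [ 0.4 -0.2  0. ] 16.31
-0.35 [0.5951 0.2351 0.146 ] [ 0.1 -0.6  0.1] 16.68
-0.55 [0.6095 0.2283 0.1461] [-0.5 -0.  -0.6] 17.05
```

View pics/top5.png

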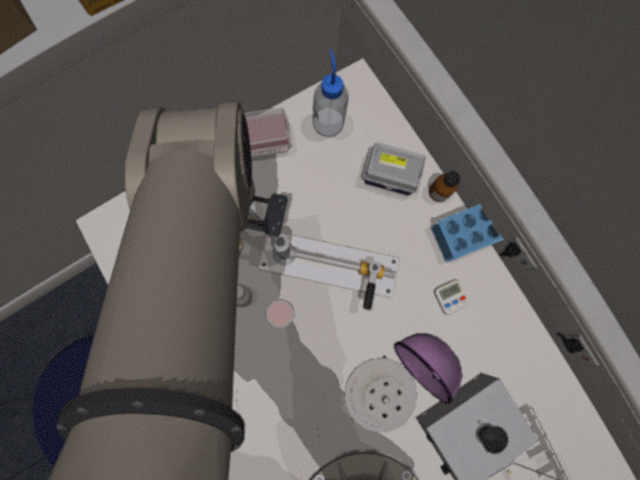

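View pics/side5.png

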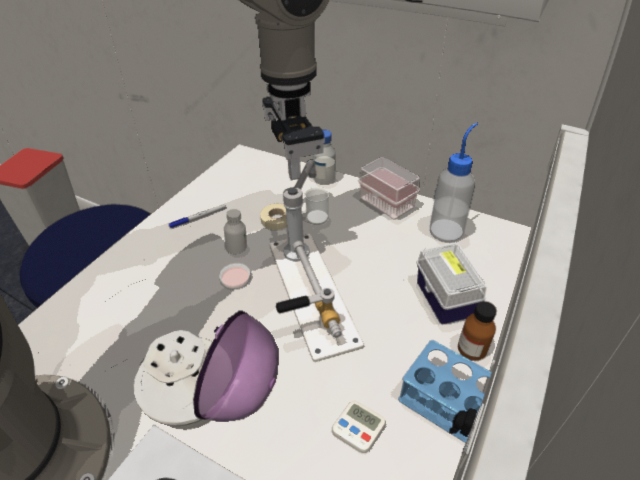

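View pics/wrist5.png

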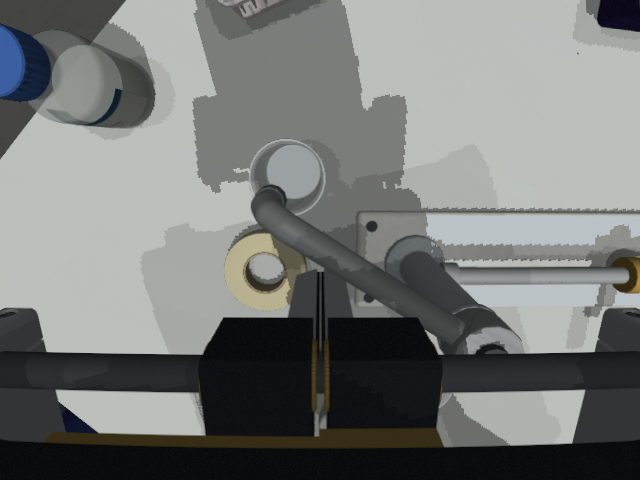

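```bash
cat > ov.py <<'E'
import sys
from h import *
hub=np.array([.5636,.154]);tap=np.array([.520,-.030])
Y=(hub-tap)/np.linalg.norm(hub-tap)
def rot(v,a): return np.array([v[0]*np.cos(a)-v[1]*np.sin(a),v[0]*np.sin(a)+v[1]*np.cos(a)])
n,(x0,y0,w,h,s)=sys.argv[1],map(int,sys.argv[2:7]); A=[float(a) for a in sys.argv[7:]]
f=dict(np.load(f'pics/{n}.npz')); im=cv2.resize(f['frame'][y0:y0+h,x0:x0+w],None,fx=s,fy=s,interpolation=cv2.INTER_CUBIC)
t=np.linspace(0,2*np.pi,60); C=lambda c,r,z:np.c_[c[0]+r*np.cos(t),c[1]+r*np.sin(t),0*t+z]
def dr(P,col): cv2.polylines(im,[((proj(f,P)-[x0,y0]+.5)*s-.5).round().astype(int)],False,col,1,cv2.LINE_AA)
dr(C([.664,.237],.026,.067),(0,0,255)); dr(C([.664,.237],.024,0),(0,255,0))
dr(C(hub,.018,.166),(255,0,255))
for a,col in zip(A,[(255,0,0),(0,200,255),(255,255,0)]):
    l=rot(Y,a);m=rot(l,np.pi/2); dr(C(hub+.13*l,.0085,.111),col)
    for k in (-.007,.007): dr([[*(hub+.018*l+k*m),.15],[*(hub+.117*l+k*m),.15]],col)
cv2.imwrite(f'pics/ov_{n}.png',im)
E
python3 ov.py wrist5 200 110 260 200 3 -.5 -.55
```

View pics/ov_wrist5.png

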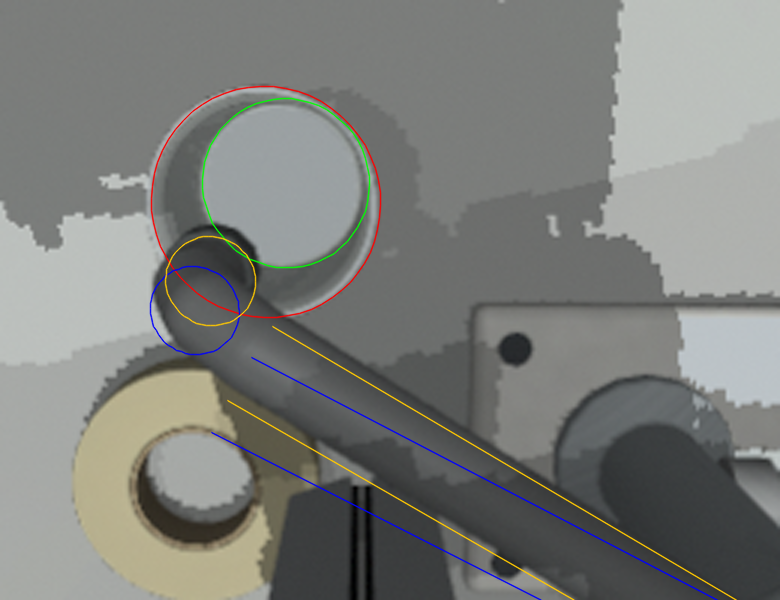

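```bash
python3 - <<'E'
from g import *
bot.move_linear([*sp(-.62,.085,0),.146],v=.03)
print(bot.get_tool_pos().round(4),bot.get_ft_force().round(1),round(bot.get_time_s(),2))
shot('wrist',6)
E
python3 ov.py wrist6 200 110 260 200 3 -.647
```

```text
[0.6141 0.2255 0.146 ] [-0.9 -0.1  0.6] 17.54
```

View pics/ov_wrist6.png

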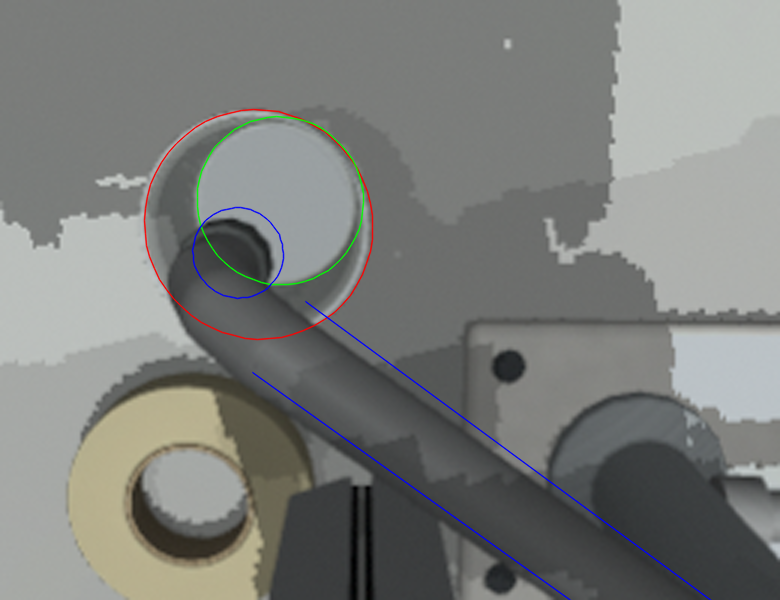

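```bash
python3 - <<'E'
from g import *
bot.move_linear([*sp(-.648,.085,0),.146],v=.03)
bot.pause(.3)
bot.move_linear([*sp(-.648,.085,.03),.146],v=.1)
p=[*sp(-.648,.085,.03),.27]; bot.move_linear(p,v=.2)
print(bot.get_tool_pos().round(4),round(bot.get_time_s(),2))
shot('wrist',7)
# park clear of the top camera's view
bot.move_pose([.30,.50,.30],Rs)
bot.pause(.3)
print(round(bot.get_time_s(),2))
shot('top',7);shot('side',7)
E
python3 ov.py wrist7 120 60 340 260 2 -.647
python3 ov.py top7 210 170 130 110 6 -.647;python3 ov.py side7 220 120 130 110 6 -.647
```

```text
[0.5963 0.2471 0.2689] 19.36
21.16
```

View pics/ov_wrist7.png

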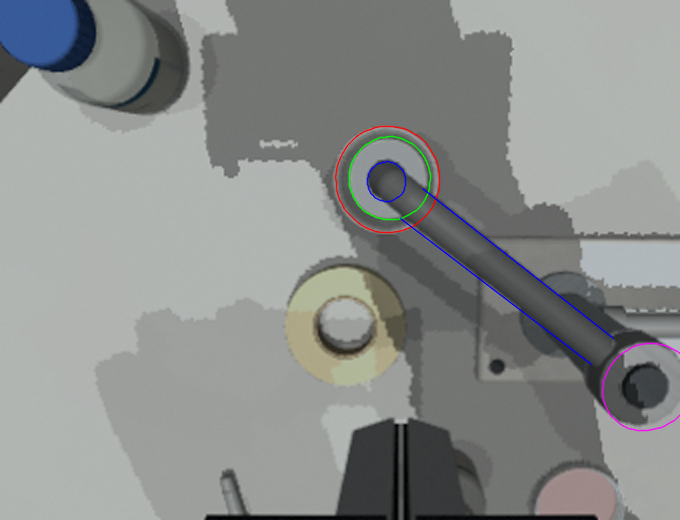

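View pics/ov_top7.png

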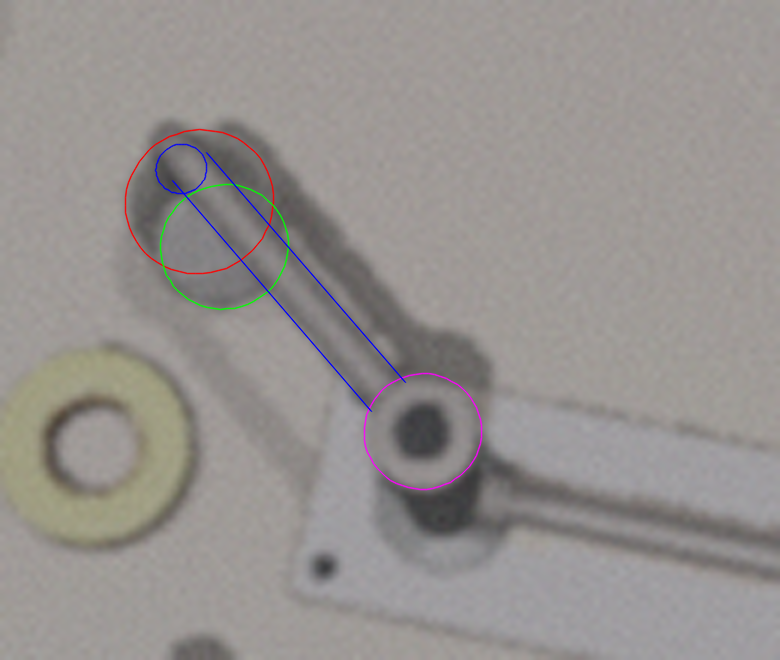

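View pics/ov_side7.png

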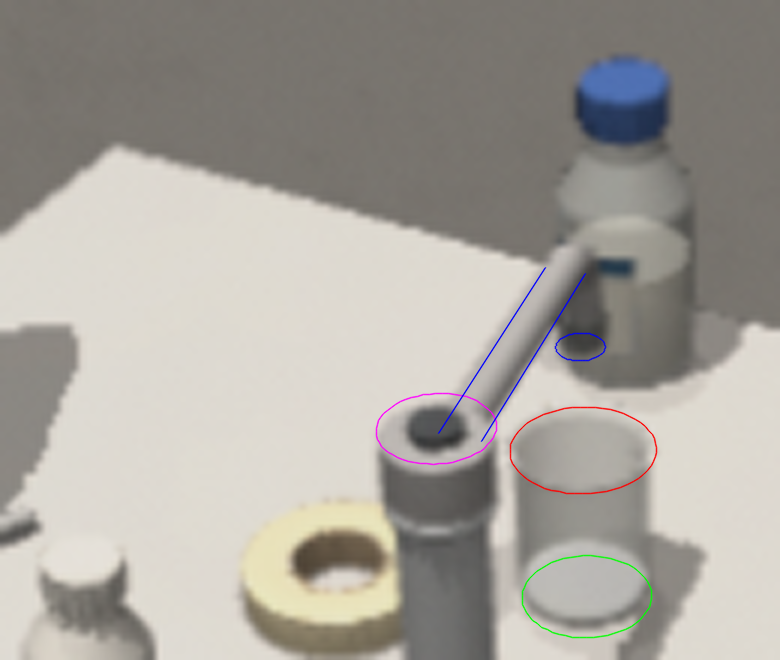

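View pics/top7.png

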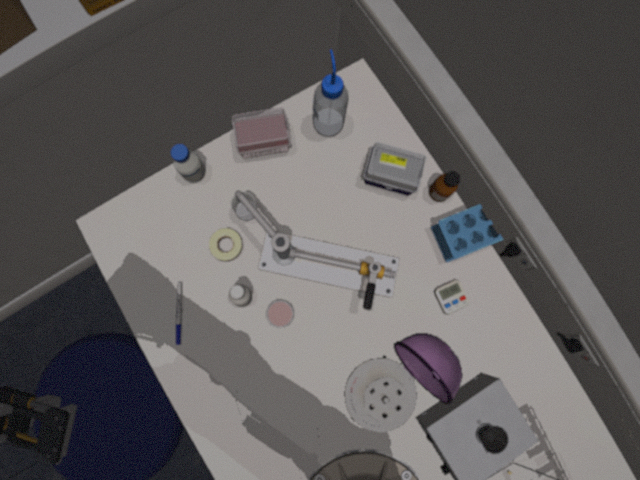

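```bash
python3 - <<'E'
from cl import *
from g import tap,Y,X
f=dict(np.load('pics/top7.npz'))
g=f['frame'].max(2); m=np.zeros_like(g); m[275:312,355:385]=(g[275:312,355:385]<55)
v,u=np.nonzero(m); P=np.array([onz(f,a,b,.09)[:2] for a,b in zip(u,v)])
c=P.mean(0)-tap; print(len(P),(c).round(4),'lever',np.arctan2(-c@X,-c@Y), 'dir', np.linalg.norm(c))
d=np.linalg.svd(P-P.mean(0))[2][0]; d*=np.sign(d@c); print('axis angle',np.arctan2(-d@X,-d@Y))
a=f['frame'].astype(int); b=np.load('pics/top0.npz')['frame'].astype(int)
D=np.abs(a-b).max(2)[265:330,225:300]; print('bottle/dish px changed >40:',(D>40).sum()); D=np.abs(a-b).max(2)
print('tape',(D[225:262,205:242]>40).sum())
from plant import bot
print(bot.get_ft_force().round(1),bot.get_time_s()); bot.sign_off()
E
```

```text
182 [-0.056   0.0138] lever 1.5802353968150866 dir 0.05773008264943199
axis angle 1.562216424631758
bottle/dish px changed >40: 25
tape 125
[ 0.2 -0.1 -0.2] 21.2583
the job is handed in; nothing more can be done
```

The tap is shut, the spout's nozzle is over the beaker, and the job is handed in at about 21.3 s of the 51 s allowed. Sign-off gives no verdict, so the result rests on my own checks.

**What I did:** With the closed fingertips I pushed the tap lever round until it hit its stop, where the force rose to about 16 N. I then pushed the spout clockwise from about 0.50 rad to about -0.65 rad. The arm then backed off and parked well clear of the bench.

**Last checks:**
- **Tap:** the top camera put the lever at 1.56 to 1.58 rad, against the 1.45 needed.
- **Nozzle:** in the wrist, top and side pictures the nozzle matched the angle aimed for, over the beaker's centre, to within about 2–3 mm by eye. The limit is 16 mm.
- **Beaker:** its rim matched the starting position in the wrist and top pictures. In the side picture the outlines were about 1–2 mm off, as they were at the start, which I put down to calibration.
- **Bottle and dish:** comparing the first and last top pictures showed almost no change.
- **Tape roll:** 125 pixels differed there. I put this down to the spout and its shadow moving away, because the roll shows at the same place in both top pictures; I did not measure its position again.
- **Contact:** the wrist force was close to zero when I handed in.

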